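Fit the battery pack under the work lamp's sprung hold-down arm

ROBOT

A 6-joint arm with a two-finger parallel gripper is mounted at the origin on the work surface. World frame = base frame: x ahead of the robot, y to its left, z up, the work surface at z = 0. Lengths are in m, angles in degrees, forces in N, time in s.
With the tool pointing down it reaches from about 0.325 to 0.85 m from the base axis. Payload 15.5 kg.
Tool frame: the origin (TCP) lies midway between the tips of the shut fingers; the grasp point (between the pads) lies 19 mm behind it; z points along the fingers, y is the line along which they close (so a half turn about z gives the same grasp; the last joint's range is limited). The gripper opens to 91 mm and grips with 3 to 60 N. Pads are 32 mm wide; open, the fingers measure 118 mm over their backs; the gripper's body (76 mm by 178 mm) begins 60 mm behind the grasp point.
Start: joints at [-74.857, 28.281, 77.091, -0, 74.628, -5.472], TCP at [0.22, -0.585, 0.214] pointing down, gripper open.
Joint ranges: [-166.48, 166.48], [-47.26, 123.95], [12.59, 153.08], [-70.14, 250.14], [6.76, 159.57], [-176.63, 176.63]. Speed limits (degrees/s): [108.29, 108.29, 147.25, 172.46, 172.46, 172.46].

INTERFACE

Orientations are given as a 3x3 rotation matrix whose columns are the frame's x, y, z axes.
In Python, from bench import ctrl gives the robot as it stands. The module is installed in compiled form; this text tells all that it offers. Calls block until the motion is done:
- ctrl.goto(position, orientation): joint-space move of the TCP to a pose.
- ctrl.move_l(position, vel=0.15, ori=None, contact_N=None): straight line of the TCP; ori=None keeps the orientation; vel is the mean speed in m/s. With contact_N (N) it stops when the force on the tool has changed by that much, and returns True; else False.
- ctrl.movej(angles): joint-space move.
- ctrl.command_gripper(opening): opening from 0.0 (shut) to 1.0 (fully open); the grip force is fixed at half the most; returns when the fingers have stopped.
- ctrl.sleep(seconds).
- ctrl.ik(position, orientation): joint angles nearest the present ones, or None.
- ctrl.read_camera(name): name is "scene" or "top" or "wrist"; returns the picture (400x640x3 uint8, blue, green, red); there is no depth.
- ctrl.camera_params(name): a dict with "fx", "fy", "cx", "cy" (pixels), "pose" (4x4, takes a point from camera to world coordinates); the wrist camera has in their place "T_tool_cam" (4x4, takes a point from camera to tool coordinates, whose origin is the TCP and whose axes are the flange's). Camera axes: x right, y up, looking along -z (the intrinsics and any distortion apply to the point x, -y, -z); pixel columns grow to the right and rows downward; lengths in m; the calibration is good to about 2 mm. A picture is of the moment at which its call begins: read the wrist's pose just before it. camera_params takes no time and is no camera call.
A pose or a line that the arm cannot do raises ctrl.MotionError and nothing moves.
- ctrl.sign_off(): hands the job in; it is judged then, once.
Readings, each from a call of its own:
- ctrl.current_t(): time.
- ctrl.current_q(): joint angles.
- ctrl.current_dq(): joint speeds.
- ctrl.current_effort(): joint torques, N m.
- ctrl.current_tool_pos(): TCP position.
- ctrl.current_eef_rot(): TCP orientation.
- ctrl.current_contact_force(): force on the tool from outside, world axes, zero at the start.
- ctrl.current_wrist_torque(): the same for the moment, N m.
- ctrl.current_grip_width(): opening from 0.0 (shut) to 1.0 (fully open).
- ctrl.current_grasp_force(): force on a finger pad.
Only numpy, scipy, OpenCV 4.12 (cv2) and the standard library are available. Lean on these libraries where they do the work, as an engineer would, in place of code of your own. Each camera call takes 0.05 s, during which the arm holds its last target. There are 200 camera calls.

TASK

Fit the battery pack into the work lamp: lay it in the open tray with its sloped nose towards the lamp head, and slide it home so that it pushes the sprung roller arm up and slips beneath it, until the arm drops in behind the raised catch and goes on holding the pack down once you let go. Push gently, by feel: nothing may be rammed or dropped, and the jars, the cork and the scraper stay where they are.

Things in the scene. Friction and masses are not known exactly. Their poses are not given: they have to be found in the camera images.
- pack: Loose grey battery pack, 0.34 to 0.52 kg, 120 long (its x) x 52 wide (y) mm, starts flat on the mat. Origin: centre of underside, z up. Grip end, x -60 to +10: plain block 46 high with ribbed sides. Front, x +10 to +60: 38 high, from x +50 sloping down to 30 at the nose face (x +60, two brass contacts).
- pack_catch (a point): Top edge of the square step of the pack's catch: a block 20 mm wide on the middle of the front that carries on the nose's slope up to 46 high (8 above the front), is level from pack x +40 to +26 and ends at x +26 (this point) in a step 8 deep looking to the grip end. The roller must drop behind this step. Axes as the pack's.
- lamp: Cordless work lamp, fixed. Origin: underside of the base, below the middle of the tray; z up. The open tray runs along its x: mouth at -x, flood head at +x (from x +125 mm on, up to 165 high, 250 wide with its yoke). Base 110 wide, x from -145 to +260. The fitted pack lies with its x along the lamp's x, underside on the tray floor.
- tray_mid (a point): Middle of the tray floor, 30 mm above the lamp's origin, axes as the lamp's. The floor is level from x -145 on. Side rails from x -110 to +40 stand 56 mm apart inside, their flared lips reach 13 mm above the floor; short splayed guides go on to x -130. With its middle at x -74 the pack lies between the rails, its nose at least 10 mm short of the roller.
- tray_end (a point): Nominal tray end on the floor (lamp x +60). Here a steel end plate 36 mm high is the solid stop for the nose, clamped anywhere within 18 mm either way along x; its true place is not measured. Two sprung brass pins reach 7 mm out of it and press back, 10 N in all when right in: pushing home takes 6 to 16 N. With the roller down behind the catch, about 2 mm remain to the plate.
- hold_down (a joint): Angle (rad) of the sprung arm, growing as it rises. Two steel straps hinged on the end plate, 45 mm above the floor, reach to a white roller 10 mm thick, 28 long, its axis 41 mm before the plate's face, pressing down with 3 to 5 N and slowed by a damper. 0: no pack, roller axis 40 above the floor. About 0.20: on top of the catch. About 0.06: dropped behind the catch, bearing on the pack.
- jar_a: Small glass jar with a metal twist cap, 48 mm across, 62 high, origin under its centre; leave it alone
- jar_b: Second jar, like jar_a; leave it alone
- cork: Cork, 25 mm across, 38 high, standing, origin under its centre; leave it alone
- scraper: Plastic scraper lying flat, 142 mm long along its x (blade at +x, 50 wide), 12 high; leave it alone
Things that resemble listed ones, but are neither listed nor needed, are in the scene too. Of the things that look like the pack, take the one that is farthest to the robot's left at the start.

How it is judged (in metres and radians):
On the way:
1. the pack, lying in the tray, has pushed the sprung arm up with its slope and is under it (value of joint hold_down above 0.15 rad and z of pack in the frame of lamp below 0.036 m and contact force between pack and lamp above 1 N), for 0.05 s.
At the end, for the whole second after the job is handed in: The pack rests flat on the tray floor (3 mm), within 5 mm of the tray's midline and 0.08 rad of its direction; the arm's roller has dropped behind the catch (roller axis 10 to 24.5 mm ahead of the pack's middle) and bears on the pack (arm angle 0.03 to 0.095 rad); the robot has let go (value of joint hold_down between 0.03 and 0.095 rad and x of roller_c0 in the frame of pack between 0.01 and 0.0245 m and y of pack in the frame of lamp between -0.005 and 0.005 m and z of pack in the frame of lamp between 0.027 and 0.033 m and angle between the x axis of pack and the x axis of lamp, either way round below 0.08 rad and linear speed of pack below 0.01 m/s); the robot touches nothing.
It fails at once if the pack is rammed against the end plate: its nose presses on the plate with more than 14 N (contact force between pack and end_plate_c0 above 14 N).
It fails at once if the pack is dropped or thrown into the lamp: it strikes it with more than 90 N (contact force between pack and lamp above 90 N).
It fails at once if the robot itself presses on the lamp or its arm with more than 25 N (contact force between the arm and lamp above 25 N).
It fails at once if the fingers press on the lamp or its arm with more than 25 N (contact force between the fingers and lamp above 25 N).
It fails at once if a jar, the cork or the scraper is shifted by more than 15 mm (distance of any of jar_a, jar_b, cork, scraper from where it was at the start of the episode above 0.015 m).
It also fails if it takes over 72 s, if anything falls off the work surface, if the arm or the gripper's body presses on something with over 40 N, if the wrist force passes 120 N, or if a joint passes its speed limit or range.

## Working session

There is one attempt and no reset: what is moved stays moved. The work goes in short steps, each a Python script; the robot and the scene stay as the last script left them, time stands still between calls to the robot, and variables do not carry over. Pictures are saved under pics/ and viewed, at most 10 in all, crops included, and the job is handed in when it is done.

```bash
mkdir -p pics
python3 - <<'E'
from bench import ctrl
import cv2
for n in("scene","top"):
    im=ctrl.read_camera(n); cv2.imwrite(f"pics/{n}0.png",im)
    p=ctrl.camera_params(n); print(n,p)
print(ctrl.camera_params("wrist"),ctrl.current_t(),ctrl.current_eef_rot())
E
```

```text
scene {'fx': 451.2584911940687, 'fy': 451.2584911940687, 'cx': 323.69833881044804, 'cy': 191.34492785280543, 'pose': array([[ 0.1191154 , -0.58809266,  0.79997409,  1.32947578],
       [ 0.99275945,  0.05796788, -0.10520647, -0.30802444],
       [ 0.01549835,  0.80671355,  0.59073941,  0.63971545],
       [ 0.        ,  0.        ,  0.        ,  1.        ]])}
top {'fx': 385.7310293156839, 'fy': 385.7310293156839, 'cx': 316.2464261938639, 'cy': 197.25253506601817, 'pose': array([[ 0.02431276,  0.99531151, -0.09361565,  0.47496116],
       [-0.99958657,  0.02276533, -0.01756238, -0.19409926],
       [-0.01534885,  0.09400393,  0.9954535 ,  0.92340653],
       [ 0.        ,  0.        ,  0.        ,  1.        ]])}
{'fx': 314.61713011463786, 'fy': 314.61713011463786, 'cx': 312.7665919909563, 'cy': 206.47869866445595, 'T_tool_cam': array([[-6.27816076e-04,  9.55568311e-01,  2.94769077e-01,
         8.37406410e-02],
       [ 9.99999180e-01,  9.28855758e-04, -8.81264646e-04,
        -6.08865101e-04],
       [-1.11590652e-03,  2.94768282e-01, -9.55568111e-01,
        -1.69705850e-01],
       [ 0.00000000e+00,  0.00000000e+00,  0.00000000e+00,
         1.00000000e+00]])} 0.1 [[ 9.35968920e-01  3.52082527e-01 -2.73058275e-04]
 [ 3.52082612e-01 -9.35968310e-01  1.07596754e-03]
 [ 1.23255478e-04 -1.10321125e-03 -9.99999384e-01]]
```

View pics/top0.png

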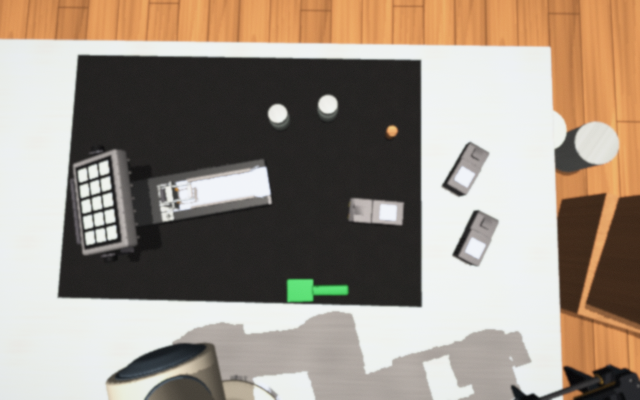

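View pics/scene0.png

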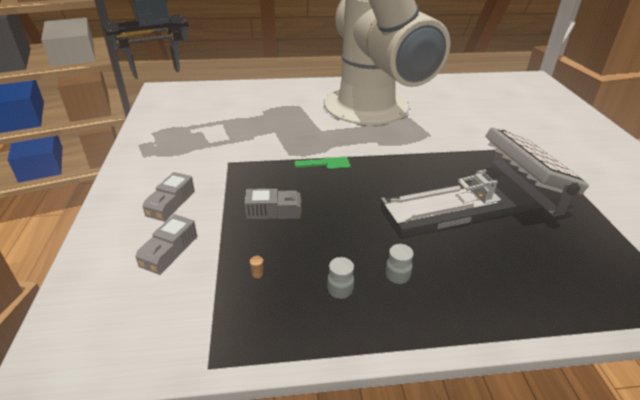

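The top view shows three pack-like things, at (376,212), (466,168) and (476,238). Image left is the robot's left (+y), so the one at (376,212) on the mat is farthest left and is the pack. Its dark front and catch point left, towards the lamp. The lamp head is at (103,203), and the tray mouth is at about x=270. The scene view agrees, with the pack at (272,204). I'll confirm this in one enlarged crop and get coarse positions.

```bash
cat > h.py <<'E'
import numpy as np, cv2
from bench import ctrl
def cam(name):
    """intrinsics + camera->world pose for now"""
    p=ctrl.camera_params(name)
    if name=="wrist":
        T=np.eye(4);T[:3,:3]=ctrl.current_eef_rot();T[:3,3]=ctrl.current_tool_pos();P=T@p["T_tool_cam"]
    else:P=p["pose"]
    return p,P
def ray(c,uv,z):
    p,P=c;uv=np.atleast_2d(np.asarray(uv,float))
    d=np.c_[(uv[:,0]-p["cx"])/p["fx"],-(uv[:,1]-p["cy"])/p["fy"],-np.ones(len(uv))]@P[:3,:3].T
    return P[:3,3]+d*((z-P[2,3])/d[:,2])[:,None]
def proj(c,X):
    p,P=c;q=(np.atleast_2d(X)-P[:3,3])@P[:3,:3]
    return np.c_[p["cx"]+p["fx"]*q[:,0]/-q[:,2],p["cy"]-p["fy"]*q[:,1]/-q[:,2]]
def down(xd):
    """tool pointing down with tool x along world direction xd"""
    x=np.array([xd[0],xd[1],0.]);x/=np.linalg.norm(x);z=np.array([0,0,-1.]);return np.c_[x,np.cross(z,x),z]
E
python3 - <<'E'
from h import *
im=cv2.imread("pics/top0.png");c=cam("top")
cv2.imwrite("pics/crop1.png",cv2.resize(im[140:260,140:420],None,fx=2.8,fy=2.8,interpolation=cv2.INTER_CUBIC))
g=im.max(2)
m=((g>50)*255).astype(np.uint8)
sub=np.zeros_like(m);sub[185:240,335:415]=m[185:240,335:415]
k=max(cv2.findContours(sub,0,2)[0],key=cv2.contourArea);r=cv2.minAreaRect(k);print("pack",r,ray(c,cv2.boxPoints(r),.043).round(3).tolist())
w=((g>150)*255).astype(np.uint8);sub=np.zeros_like(w);sub[150:230,200:280]=w[150:230,200:280]
k=max(cv2.findContours(sub,0,2)[0],key=cv2.contourArea);r=cv2.minAreaRect(k);print("tray",r,ray(c,cv2.boxPoints(r),.03).round(3).tolist())
E
```

```text
pack ((375.5730285644531, 210.90489196777344), (56.474632263183594, 25.942411422729492), 3.814074993133545) [[0.503, -0.249, 0.043], [0.562, -0.252, 0.043], [0.556, -0.38, 0.043], [0.497, -0.377, 0.043]]
tray ((234.41400146484375, 185.71702575683594), (37.581085205078125, 70.54902648925781), 87.47388458251953) [[0.621, 0.101, 0.03], [0.632, -0.065, 0.03], [0.543, -0.072, 0.03], [0.532, 0.092, 0.03]]
```

View pics/crop1.png

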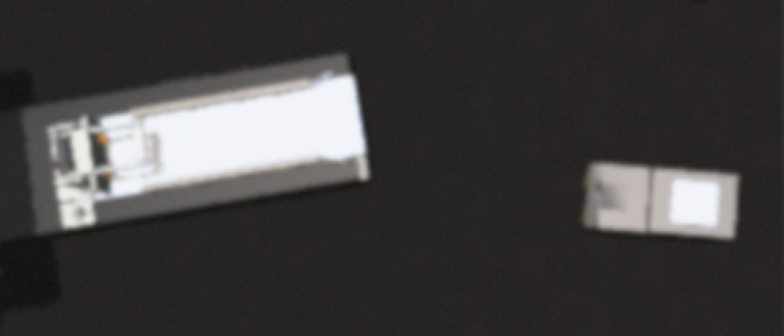

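The crop confirms the pack: brass contacts and sloped nose on the left at (585,190), catch at (605,195), label on the grip end. The tray mouth faces right at (360,115), turned about 9°. Next are close wrist views of both.

Run:
```python
from h import *
ctrl.goto([.565,.04,.25],down([-.16,.99]))
cl=cam("wrist");np.savez("cl.npz",P=cl[1]);cv2.imwrite("pics/wl.png",ctrl.read_camera("wrist"))
ctrl.goto([.53,-.315,.2],down([0.03,1]))
cp=cam("wrist");np.savez("cp.npz",P=cp[1]);cv2.imwrite("pics/wp.png",ctrl.read_camera("wrist"))
a=cv2.imread("pics/wl.png");b=cv2.imread("pics/wp.png")
cv2.imwrite("pics/both.png",np.vstack([a[:,:],b])[:, :])
g=b.max(2);k=max(cv2.findContours(((g>60)*255).astype(np.uint8),0,2)[0],key=cv2.contourArea);print(cv2.boundingRect(k),cv2.minAreaRect(k))
print(ctrl.current_t(),ctrl.current_q())
```

```text
(0, 0, 147, 299) ((73.0, 149.0), (298.0, 146.0), 90.0)
4.0833 [-3.61599713e+01  2.83117071e+01  7.93712234e+01  1.44662587e-02
  7.23042364e+01 -3.45317202e+01]
```

View pics/wl.png

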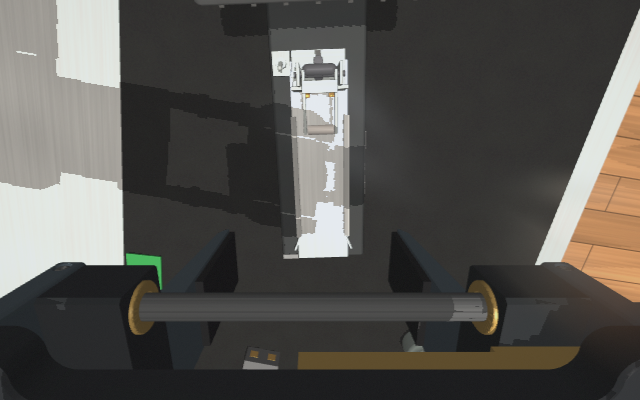

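View pics/wp.png

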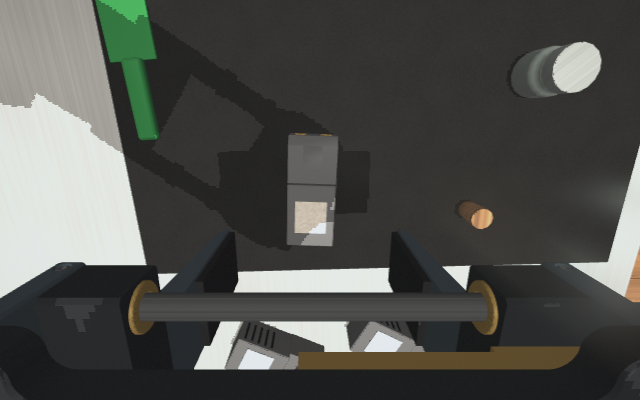

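Wrist view of the lamp: the tray runs from the mouth at (320,257) up to the roller at (320,129), with the rails at columns of about 296 and 347. Wrist view of the pack: grip end corners at about (287..333,246), step line at row 184, nose at (313,134) pointing up. I'll extract the edges numerically and look at one enlarged lamp crop.

Run:
```python
from h import *
p=ctrl.camera_params("wrist");cp=(p,np.load("cp.npz")["P"]);cl=(p,np.load("cl.npz")["P"])
b=cv2.imread("pics/wp.png").max(2).astype(int)
print([b[r,280:345:1].tolist() for r in (215,)])
L=[];R=[]
for r in range(192,242,3):
    row=cv2.GaussianBlur(b.astype(np.float32),(5,1),0)[r] if 0 else b[r].astype(float)
    d=np.diff(row);L.append((280+np.argmax(d[280:295])+1,r));R.append((325+np.argmin(d[325:345])+1,r))
print(L,R)
Lw=ray(cp,L,.046);Rw=ray(cp,R,.046)
print("L",Lw[[0,-1]].round(4).tolist(),"R",Rw[[0,-1]].round(4).tolist())
col=b[225:260,295].tolist();print("rear col",col); print("step", b[178:192,300].tolist(), "nose",b[125:145,313].tolist())
a=cv2.imread("pics/wl.png")
for r in (120,150,180,210,230,250): print(r,a[r,262:372].max(1).tolist())
cv2.imwrite("pics/crop2.png",cv2.resize(a[40:265,240:400],None,fx=2.6,fy=2.6,interpolation=cv2.INTER_CUBIC))
```

```text
[[37, 36, 38, 38, 38, 37, 39, 80, 96, 97, 98, 97, 97, 97, 117, 189, 203, 202, 206, 207, 204, 202, 204, 206, 206, 204, 205, 203, 201, 200, 200, 200, 201, 203, 205, 204, 200, 200, 204, 208, 207, 205, 207, 208, 209, 204, 151, 105, 97, 97, 97, 97, 98, 91, 58, 51, 52, 52, 50, 51, 53, 51, 50, 52, 51]]
[(np.int64(287), 192), (np.int64(287), 195), (np.int64(287), 198), (np.int64(295), 201), (np.int64(295), 204), (np.int64(295), 207), (np.int64(295), 210), (np.int64(295), 213), (np.int64(295), 216), (np.int64(295), 219), (np.int64(295), 222), (np.int64(295), 225), (np.int64(295), 228), (np.int64(295), 231), (np.int64(287), 234), (np.int64(287), 237), (np.int64(287), 240)] [(np.int64(336), 192), (np.int64(335), 195), (np.int64(335), 198), (np.int64(335), 201), (np.int64(327), 204), (np.int64(327), 207), (np.int64(327), 210), (np.int64(326), 213), (np.int64(326), 216), (np.int64(326), 219), (np.int64(334), 222), (np.int64(326), 225), (np.int64(326), 228), (np.int64(333), 231), (np.int64(333), 234), (np.int64(333), 237), (np.int64(333), 240)]
L [[0.5029, -0.3129, 0.046], [0.4999, -0.3681, 0.046]
[... 2664 characters left out ...]
39, 239, 239, 239, 238, 238, 238, 239, 239, 239, 239, 239, 239, 238, 239, 239, 182, 159, 185, 191, 196, 214, 138, 81, 81, 81, 80, 81, 80, 81, 81, 82, 81, 81, 77, 69, 49, 51, 54, 52, 52, 52, 52, 52, 53]
250 [53, 53, 53, 53, 52, 53, 54, 54, 54, 53, 53, 52, 53, 53, 53, 53, 52, 52, 53, 52, 46, 59, 69, 78, 80, 80, 80, 80, 80, 80, 80, 80, 112, 154, 111, 80, 148, 224, 234, 234, 234, 234, 234, 234, 234, 234, 234, 234, 235, 236, 236, 235, 234, 234, 234, 234, 235, 236, 235, 234, 234, 234, 235, 235, 235, 235, 235, 236, 236, 235, 234, 235, 235, 236, 237, 237, 238, 237, 236, 236, 237, 234, 234, 234, 234, 193, 112, 82, 81, 82, 80, 81, 80, 81, 81, 81, 81, 81, 81, 75, 65, 52, 51, 53, 51, 52, 51, 49, 49, 51]
```

View pics/crop2.png

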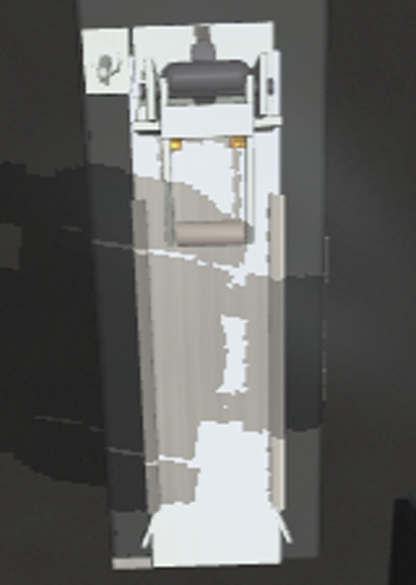

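The lamp crop shows the roller at crop (210,232), which is image (320.8,129). The brass pins are at (175,145) and (238,142), and the rails and tray mouth edge are at crop row 567, which is image row 258. Next I'll compute positions and grasp the pack.

Run:
```python
from h import *
p=ctrl.camera_params("wrist");cp=(p,np.load("cp.npz")["P"]);cl=(p,np.load("cl.npz")["P"])
# pack
L=ray(cp,[(286.8,192),(286.8,240)],.046);R=ray(cp,[(336,192),(333,240)],.046)
u=(L[0]-L[1]+R[0]-R[1]);u/=np.linalg.norm(u)
rear=ray(cp,[(310,244.7)],.046)[0];mid=(L+R).mean(0)/2
mid=(L.mean(0)+R.mean(0))/2;n=np.array([-u[1],u[0],0])
step=ray(cp,[(310,183.5)],.046)[0]
pk=mid+u*((rear-mid)@u+60e-3)
print("packdir",np.degrees(np.arctan2(u[1],u[0])),"grip len",(step-rear)@u,"centre",pk)
# lamp
rows=[120,150,180,210,230]
Lo=ray(cl,[(290.9,120),(292,150),(293.3,180),(295,210),(296.2,230)],.043)
Ro=ray(cl,[(349.2,r) for r in rows],.043)
Lb=ray(cl,[(274.5,120),(277,150),(279.5,180),(280.5,210),(282,230)],.03);Rb=ray(cl,[(363.5,120),(363,150),(362.7,180),(362,210),(361.5,230)],.03)
for l,r in((Lo,Ro),(Lb,Rb)):
    print("width",np.linalg.norm(l-r,axis=1).round(4).tolist());m=(l+r)/2
    s=np.polyfit(m[:,1],m[:,0],1);print("x=%.4f*y+%.4f"%tuple(s),"yaw",90-np.degrees(np.arctan(s[0])))
for l in (Lo,Ro,Lb,Rb): s=np.polyfit(l[:,1],l[:,0],1);print(s)
print("mouth",ray(cl,[(321.5,258.2)],.03),"roller",ray(cl,[(320.8,129)],.072),"platetop",ray(cl,[(320.5,92.7)],.066))
print("pins",ray(cl,[(240+175/2.6,40+145/2.6),(240+238/2.6,40+142/2.6)],.05))
```

```text
packdir 86.50100454353897 grip len 0.0701342539922019 centre [ 0.52873751 -0.31462941  0.046     ]
width [0.0673, 0.0679, 0.0683, 0.0682, 0.068]
x=-0.1926*y+0.5832 yaw 100.90342770404766
width [0.1063, 0.1056, 0.1051, 0.106, 0.1055]
x=-0.1916*y+0.5825 yaw 100.84616418260342
[-0.19019166  0.5485568 ]
[-0.19507151  0.61792298]
[-0.19327036  0.52879218]
[-0.18991671  0.63626647]
mouth [[ 0.59406764 -0.06773452  0.03      ]] roller [[0.56332222 0.10375039 0.072     ]] platetop [[0.5570425  0.14022532 0.066     ]]
pins [[0.54337743 0.13554992 0.05      ]
 [0.56970426 0.14097722 0.05      ]]
```

```bash
cat >> h.py <<'E'
PU=np.array([np.cos(np.radians(86.5)),np.sin(np.radians(86.5)),0])
LU=np.array([np.cos(np.radians(100.87)),np.sin(np.radians(100.87)),0])
LO=np.array([.5688,.0747,0]); LN=np.array([-LU[1],LU[0],0])
def lamp(x,y=0,z=0): return LO+x*LU+y*LN+np.array([0,0,z])
def inlamp(P): d=np.asarray(P)-LO; return np.array([d@LU,d@LN,d[2]])
E
python3 - <<'E'
from h import *
pk=np.array([.5287,-.3146,0]);g=pk-.025*PU
ctrl.goto(g+[0,0,.12],down(PU))
print(ctrl.move_l(g+[0,0,.017],.1,contact_N=8),ctrl.current_tool_pos())
ctrl.command_gripper(0.3)
print("w",ctrl.current_grip_width()*.091,ctrl.current_grasp_force(),ctrl.current_contact_force())
ctrl.move_l(g+[0,0,.15],.1)
ctrl.goto(lamp(-.099,0,.15),down(LU))
print("w",ctrl.current_grip_width()*.091,ctrl.current_contact_force(),ctrl.current_t())
ctrl.move_l(lamp(-.099,0,.09),.1)
ctrl.sleep(.2);print(ctrl.current_contact_force(),inlamp(ctrl.current_tool_pos()))
c=cam("wrist");np.savez("c1.npz",P=c[1]);im=ctrl.read_camera("wrist");cv2.imwrite("pics/held.png",im)
E
```

```text
False [ 0.52753806 -0.33984729  0.01765442]
w 0.05188375349890858 29.999037086963654 [-1.25899844  0.11783803  0.44174869]
w 0.05161097091293122 [ 0.24001477  0.70764619 -4.20778586] 9.0833
[-0.25282694  0.68095571 -3.82008926] [-0.09913627 -0.0003612   0.09064002]
```

View pics/held.png

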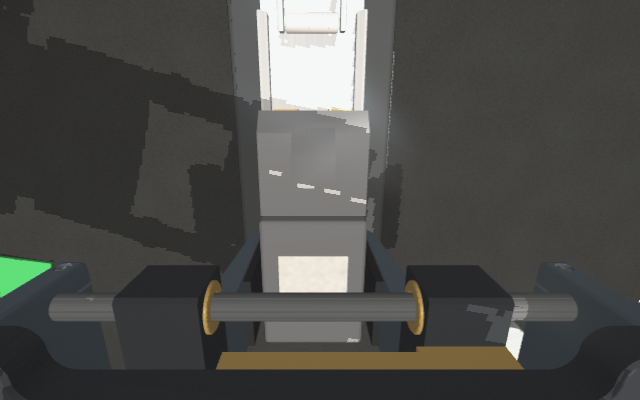

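The pack is held straight, nose towards the roller at (312,25). Its columns 258–369 are centred on the rails at 258–367, so I'll lower it.

Run:
```python
from h import *
ctrl.move_l(lamp(-.099,0,.056),.06,contact_N=6)
f0=ctrl.current_contact_force()
h=ctrl.move_l(lamp(-.099,0,.042),.01,contact_N=2.5)
print(h,inlamp(ctrl.current_tool_pos()),f0,ctrl.current_contact_force(),ctrl.current_t())
c=cam("wrist");np.savez("c2.npz",P=c[1]);im=ctrl.read_camera("wrist");cv2.imwrite("pics/low.png",im)
```

```text
True [-9.89916797e-02  4.08749612e-05  4.69746007e-02] [ 0.6269067   0.22587941 -4.48588642] [0.43083033 0.39788334 6.05156972] 11.7
```

View pics/low.png

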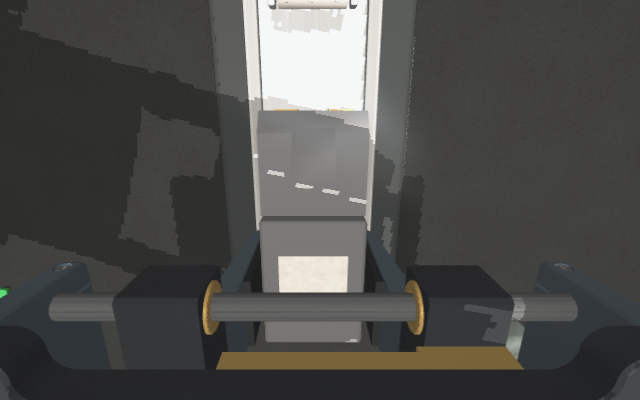

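Seated, with TCP z at 0.0470 as expected and the pack between the rails. Now release, go behind it, and push with shut fingers.

Run:
```python
from h import *
ctrl.command_gripper(0.85)
p=ctrl.current_tool_pos();ctrl.move_l([p[0],p[1],.125],.12)
ctrl.move_l(lamp(-.175,0,.125),.15)
ctrl.command_gripper(0)
ctrl.move_l(lamp(-.175,0,.046),.12,contact_N=8)
ctrl.sleep(.2);f0=ctrl.current_contact_force();print(f0,ctrl.current_t())
h=ctrl.move_l(lamp(-.13,0,.046),.02,contact_N=1.2)
print(h,inlamp(ctrl.current_tool_pos()),ctrl.current_contact_force()-f0)
x0=inlamp(ctrl.current_tool_pos())[0];np.savez("push.npz",x0=x0,f0=f0)
h=ctrl.move_l(lamp(x0+.03,0,.046),.02,contact_N=8);ctrl.sleep(.1)
print(h,inlamp(ctrl.current_tool_pos()),(ctrl.current_contact_force()-f0)@LU,ctrl.current_t())
cv2.imwrite("pics/push1.png",ctrl.read_camera("wrist"))
```

```text
[-0.24109256 -0.24249829 -1.07054353] 16.0083
True [-0.15158673  0.00015443  0.04572249] [-0.40214225 -0.12235938  0.35480766]
False [-1.21589451e-01 -1.37941022e-05  4.60166248e-02] -0.15203891756418925 19.0083
```

View pics/push1.png

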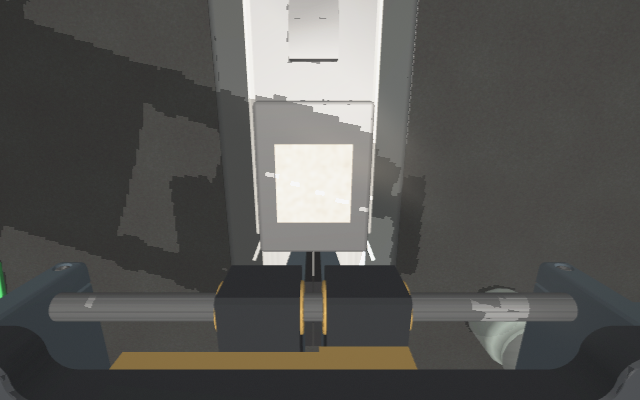

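The push view shows the pack straight between the rails, with its rear edge at row 250, the grip step at row 101 and the catch end at (313,61). Next I'll cross-check the pack position by ray and push on in short slices while logging the force.

Run:
```python
from h import *
d=np.load("push.npz");f0=d["f0"]
c=cam("wrist")
print("rear,step,catch",[inlamp(q)[0].round(4) for q in ray(c,[(313,250.5),(313,101),(313,61)],.076)])
off=-.074-d["x0"]  # pack mid = tcp + off
x=inlamp(ctrl.current_tool_pos())[0];tgt=x
while x+off<-.001:
    tgt+=.0015
    h=ctrl.move_l(lamp(tgt,0,.046),.01,contact_N=7)
    x=inlamp(ctrl.current_tool_pos())[0];f=(ctrl.current_contact_force()-f0)
    print("%.4f F=%.1f z=%.1f t=%.1f %s"%(x+off,-f@LU,f[2],ctrl.current_t(),h))
    if -f@LU>9.5:break
```

```text
rear,step,catch [np.float64(-0.1028), np.float64(-0.0339), np.float64(-0.0184)]
-0.0424 F=0.6 z=0.3 t=19.4 False
-0.0409 F=-0.7 z=1.1 t=19.7 False
-0.0393 F=-0.1 z=1.1 t=20.0 False
-0.0379 F=0.7 z=0.9 t=20.3 False
-0.0363 F=-0.1 z=1.2 t=20.6 False
-0.0349 F=-0.7 z=1.0 t=20.9 False
-0.0333 F=0.3 z=1.9 t=21.2 False
-0.0319 F=-0.8 z=0.9 t=21.5 False
-0.0303 F=0.1 z=1.0 t=21.8 False
-0.0289 F=-0.1 z=0.7 t=22.1 False
-0.0274 F=-1.2 z=1.4 t=22.4 False
-0.0262 F=3.9 z=-0.9 t=22.7 False
-0.0251 F=7.3 z=-0.2 t=23.0 False
-0.0235 F=6.0 z=0.1 t=23.3 False
-0.0219 F=5.9 z=-0.8 t=23.6 False
-0.0204 F=6.7 z=-0.9 t=23.9 False
-0.0189 F=6.6 z=-1.1 t=24.2 False
-0.0174 F=6.6 z=0.3 t=24.5 False
-0.0159 F=6.2 z=-0.6 t=24.8 False
-0.0144 F=7.5 z=-0.6 t=25.1 False
-0.0128 F=6.3 z=1.0 t=25.4 False
-0.0112 F=5.1 z=0.1 t=25.7 False
-0.0095 F=4.3 z=0.3 t=26.0 False
-0.0079 F=2.1 z=0.8 t=26.3 False
-0.0064 F=1.8 z=1.7 t=26.6 False
-0.0049 F=2.5 z=0.2 t=26.9 False
-0.0034 F=2.5 z=0.3 t=27.2 False
-0.0019 F=2.1 z=1.5 t=27.5 False
-0.0004 F=3.0 z=1.3 t=27.8 False
```

The roller lifted onto the catch, force rising to 7 N and falling to 2 N on top. Now fine steps up to the drop.

Run:
```python
from h import *
d=np.load("push.npz");f0=d["f0"];off=-.074-d["x0"]
tgt=x=inlamp(ctrl.current_tool_pos())[0]
while x+off<.0088:
    tgt+=.0006
    h=ctrl.move_l(lamp(tgt,0,.046),.006,contact_N=6);ctrl.sleep(.1)
    x=inlamp(ctrl.current_tool_pos())[0];F=np.mean([-(ctrl.current_contact_force()-f0)@LU for _ in range(4)])
    print("%.4f F=%.1f t=%.1f %s"%(x+off,F,ctrl.current_t(),h))
    if F>11.5:break
c=cam("wrist");im=ctrl.read_camera("wrist");cv2.imwrite("pics/push2.png",im)
```

```text
0.0002 F=3.9 t=28.1 False
0.0008 F=3.5 t=28.5 False
0.0014 F=3.1 t=28.8 False
0.0020 F=4.4 t=29.2 False
0.0026 F=3.3 t=29.5 False
0.0032 F=5.9 t=29.9 False
0.0037 F=5.5 t=30.2 False
0.0043 F=5.1 t=30.6 False
0.0049 F=5.2 t=30.9 False
0.0055 F=4.8 t=31.3 False
0.0062 F=4.8 t=31.6 False
0.0072 F=-0.6 t=32.0 False
0.0075 F=-1.0 t=32.3 False
0.0078 F=4.2 t=32.7 False
0.0080 F=8.3 t=33.0 False
0.0084 F=10.0 t=33.4 False
0.0090 F=10.6 t=33.7 False
```

View pics/push2.png

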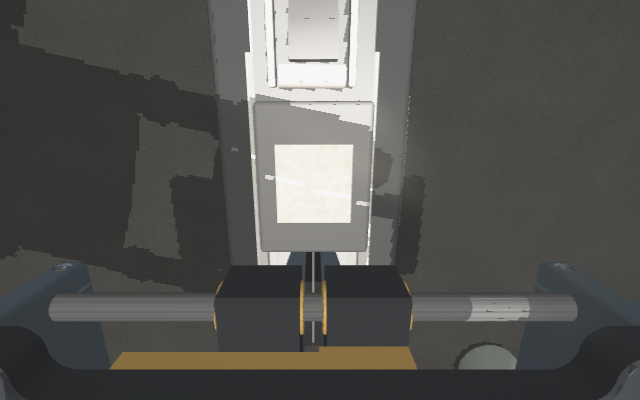

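The force fell to −1 N at 0.0072 as the roller came off the edge, then rose to 10 N as the pack pressed on the pins. In the picture the roller (312,76) lies between the catch edge (row 60) and the grip step (row 101). Next I'll retract gently and check.

Run:
```python
from h import *
x=inlamp(ctrl.current_tool_pos())[0]
ctrl.move_l(lamp(x-.006,0,.046),.006)
ctrl.move_l(lamp(-.175,0,.046),.06)
ctrl.move_l(lamp(-.175,0,.13),.12)
ctrl.move_l(lamp(-.08,0,.13),.12);ctrl.sleep(.3)
print(ctrl.current_t())
c=cam("wrist");np.savez("c3.npz",P=c[1]);im=ctrl.read_camera("wrist");s=ctrl.read_camera("scene")
cv2.imwrite("pics/f.png",np.hstack([im[0:300,180:450],cv2.resize(s[160:230,370:520],None,fx=3.4,fy=3.4,interpolation=cv2.INTER_CUBIC)[:300,:]if 0 else cv2.copyMakeBorder(cv2.resize(s[160:230,370:520],None,fx=3.4,fy=3.4,interpolation=cv2.INTER_CUBIC),0,62,0,0,0)]))
```

```text
38.9833
```

View pics/f.png

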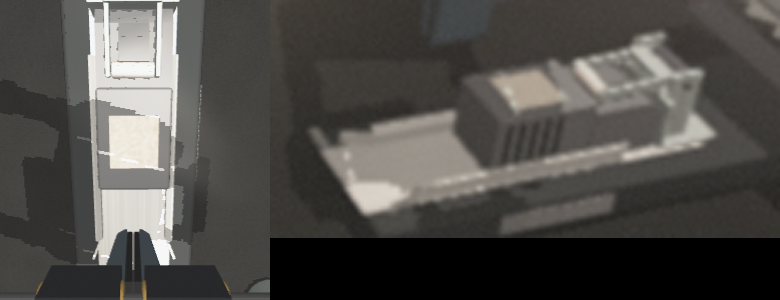

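Run:
```python
from h import *
c=(ctrl.camera_params("wrist"),np.load("c3.npz")["P"])
st,re=[inlamp(q)for q in ray(c,[(314,88.5),(314,188)],.076)]
ro=[inlamp(q)[0] for q in ray(c,[(314,62),(314,77)],.0735)]
mid=(st[0]-.01+re[0]+.06)/2
print("mid",mid,"roller rel",np.array(ro)-mid, "len",st[0]-re[0],"y",st[1],re[1])
print(ctrl.current_contact_force(),ctrl.current_t());ctrl.sleep(.5)
ctrl.sign_off()
```

```text
mid 0.008077853396103767 roller rel [0.02564408 0.01646375] len 0.06822705883701162 y -0.0005153963757564349 -0.0005138875058905376
[-0.13495952  1.56420221  0.20957335] 39.0833
the job is handed in; nothing more can be done
```

The battery pack is home in the lamp with the roller arm dropped in behind the catch. The pack's middle is at about lamp x +8 mm and the roller about 21 mm ahead of it. The job was handed in at about 39.6 s with the gripper clear; the hand-in call gave no verdict.

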